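Cross the polars of a gem polariscope

ROBOT

A 6-joint arm with a two-finger parallel gripper is mounted at the origin on a cart in front of the work surface, level with it; the furniture and walls round the work are solid. World frame = base frame: x ahead of the robot, y to its left, z up, the work surface at z = 0. Lengths are in m, angles in rad, forces in N, time in s.
With the tool pointing down it reaches from about 0.25 to 0.775 m from the base axis. Payload 8.9 kg.
Tool frame: the origin (TCP) lies on the centre line of the jaws, within the pads' length; the fingertips stand 8 mm ahead of it and the grasp point (between the pads) lies 11 mm behind it; x points along the fingers, y is the direction in which the jaws open and shut, and the axes are right-handed (so a half turn about x gives the same grasp; the last joint's range is limited). The gripper opens to 85 mm and grips with 20 to 120 N. Pads are 22 mm wide; open, the fingers measure 114 mm over their backs; the gripper's body (76 mm by 85 mm) begins 54 mm behind the grasp point. The pads swing forward as they close: fully open they stand 13 mm farther back than shut.
Start: joints at [-1.394, 0.291, -0.153, 1.127, 0, 1.431], TCP at [0.163, -0.499, 0.239] pointing down, gripper open.
Joint ranges: [-2.52, 2.52], [-0.91, 1.74], [-1.3, 1.37], [-1.96, 2.02], [-1.52, 1.47], [-3.14, 3.14]. Speed limits (rad/s): [2.22, 2.22, 2.79, 3.14, 3.14, 3.14].

INTERFACE

Orientations are given as a unit quaternion [w, x, y, z].
In Python, from rig import get_obs, read_camera, hand_in gives the robot as it stands.
- The arm moves only by the tool jog_arm, never from a script. Its argument "deltas" is text: rows parted by semicolons, each of 5 numbers parted by spaces: the opening, from 0 (shut) to 1 (fully open), then the shift along the tool's x, y, z in m, then the turn about the tool's x in rad. A call has 1 to 20 rows; each row shifts and turns the commanded pose from where the row before left it, along the tool's axes as they then stand; what a row does not reach is not made up. A row lasts 1/12 s, in which the tool goes at most 41.7 mm and 7.16 degrees, less where a joint would pass 70% of its speed; a pose out of reach is approached as far as the arm can. A call with a gripper value outside its range is refused whole. The fingers move at their own pace and stop on an object; "squeeze" is the grip in N (left out, the last holds). Time passes only in rows, so rows that do not move let the fingers close. It gives the time, the measured TCP pose, the force and the opening at its end, in the units of the state.
- get_obs(): the state, without advancing time (a new reading comes with each control period).
- read_camera(name): name is "side" or "top"; returns a dict with "color" (384x512x3 uint8, red, green, blue), "K" (3x3 intrinsics, pixels), "D" ([k1, k2, p1, p2, k3] as OpenCV has them; the pictures are not rectified), "world_to_cam" (4x4, takes a point from world to camera coordinates). Camera axes: x right, y up, looking along -z (the intrinsics and any distortion apply to the point x, -y, -z); pixel columns grow to the right and rows downward; lengths in m; the calibration is good to about 2 mm. A picture is of the moment at which its call begins. There is no depth.
- hand_in(): hands the job in, once; it reports no verdict.
The state is a dict: "time_s": time; "q": joint angles; "dq": joint speeds; "joint_efforts": joint torques, N m; "position": TCP position; "tool_rot": TCP orientation; "wrist_force": force on the tool from outside, world axes, zero at the start; "torque": the same for the moment, N m; "width": finger opening in m.
Only numpy, scipy, OpenCV 4.12 (cv2) and the standard library are available. Lean on these libraries where they do the work, as an engineer would, in place of code of your own. Each camera call takes 0.05 s, during which the arm holds its last target.

TASK

A stone lies on the stage of the polariscope, ready for testing. With the fingertips and without gripping anything, first push the swung-out analyser head back over the stage until it is fully home against its stop; then gently push the upright thumb pin of its ring round the scale until the lever stands in the middle of the double mark (polars crossed), the head staying home. Leave the stone, the ring box, the tweezers and the note pad as they lie, and finish clear of everything.

Things in the scene. Friction and masses are not known exactly. Their poses are not given: they have to be found in the camera images.
- polariscope: gem polariscope, fixed to the bench: round grey lamp base (124 mm across, 44 mm high, white glass stage in its top), rear foot, and behind the stage a steel column carrying the swing-out analyser head. Origin on the bench under the stage's middle; +x points from stage to column (115 mm away), z up. Tallest parts: thumb pin 182 mm, column top 166 mm
- column (a point): point on the column's axis, 145 mm above the bench: the upright axis about which the analyser head swings; it does not move
- stage (a point): middle of the stage's top, 44 mm above the bench; the analyser head's axis stands over this point when the head is home
- head (a point): centre of the analyser head on the ring's upright axis, 148 mm above the bench (scale's face), 115 mm from the column's axis; moves with the head. Heights: grey cup 88 mm across from 129 to 142 mm, bright metal scale flange 108 mm across from 142 to 148, dark knurled ring 83 mm across from 148 to 161. A grey bar 17 mm wide, 131 to 144 mm up, joins it to the column. Axes: x to the column, z up
- analyser_arm (a joint): swing of the analyser head about the column, rad: 0 = fully home over the stage, against its firm stop; grows as the head swings out clockwise seen from above (to the left, seen from the front), at most 1.15. It is pushed home anticlockwise; stiff friction, about 2 N at the head's centre, stays where it is left
- analyser_ring (a joint): angle of the ring on the head, rad, growing anticlockwise seen from above: 0 = lever at the single long mark at the clockwise end of the scale (polars parallel), 1.571 = lever midway between the two long lines of the double mark (polars crossed); fine marks every 10 degrees, ending two past the double mark; range -0.1 to 1.95. Light friction, about 0.6 N at the pin; stays where it is left
- pin (a point): the upright steel thumb pin at the end of the ring's lever, this point on its axis 170 mm above the bench, 74 mm from the ring's axis; the pin is 9 mm across and stands from 149 to 182 mm above the bench, outside the scale flange; the lever from the ring to it is a dark bar 4 mm wide with a white index line, 151 to 155 mm above the bench
- stone: loose amber cut stone, 23 mm across and 14 mm high, table down on the stage, origin at its underside; leave it alone
- ring_box: loose white ring box 45 x 48 x 64 mm beside the base, origin at its underside; leave it alone
- steel_tweezers: loose steel tweezers, 155 mm long, lying left of the base; leave them alone
- paper_pad: loose small paper pad 42 x 43 x 10 mm, left of the base; leave it alone
- double_mark (a point): point on the scale's face midway between the two long lines of the double mark, 48 mm from the ring's axis; moves with the head. It lies 40 degrees anticlockwise of the direction from the column through the head's centre; the lines are 11 degrees (9 mm) apart
There are look-alikes about, which are no part of the job. There is more than one size of the polariscope; the job needs the larger.

How it is judged:
By the outcome, as a careful person would: the job done as asked, in the order asked, and still so for the second after the job is handed in, with the robot touching nothing.
It also fails if it takes over 59 s, if anything falls off the work surface, if the arm or the gripper's body presses on something with over 40 N, if the wrist force passes 120 N, or if a joint passes its speed limit or range.

## Working session

There is one attempt and no reset: what is moved stays moved. The work goes in short steps, Python scripts to look and compute and a tool call to move; the robot and the scene stay as the last step left them, time stands still between calls to the robot, and variables do not carry over. Pictures are saved under pics/ and viewed, and the job is handed in when it is done.

Besides the shell and the picture viewer there is one more tool, called after "Call:" as name(argument=value, ...), one argument or row to a line, values as JSON. jog_arm: Moves the arm, as the interface text tells. Its arguments: {"type":"object","properties":{"deltas":{"type":"string"},"squeeze":{"type":"number"}},"required":["deltas"]}

```bash
ls; mkdir -p pics; python3 - <<'E'
from rig import *
import cv2
o=get_obs();print({k:o[k] for k in ['time_s','position','tool_rot','width','wrist_force','q']})
for n in ['side','top']:
    r=read_camera(n);cv2.imwrite(f'pics/{n}0.png',r['color'][:,:,::-1]);print(n,r['K'],r['D'],r['world_to_cam'])
E
```

```text
pics
{'time_s': 0.0, 'position': array([ 0.16298527, -0.49862506,  0.23874927]), 'tool_rot': array([-0.11074417, -0.69830794, -0.11163722,  0.69831145]), 'width': 0.08551505754282102, 'wrist_force': array([-0.10553719, -0.5290265 , -0.38115578]), 'q': array([-1.39430359e+00,  2.91259400e-01, -1.54109904e-01,  1.12668986e+00,
        1.85204606e-05,  1.43148351e+00])}
side [[424.0266535    0.         249.61212982]
 [  0.         424.0266535  193.89510607]
 [  0.           0.           1.        ]] [-0.11346523  0.          0.          0.          0.        ] [[-0.95367747 -0.30080192  0.0041822   0.38981709]
 [ 0.13961136 -0.4302309   0.89185764 -0.19204827]
 [-0.26647318  0.85112841  0.45229688 -1.14788259]
 [ 0.          0.          0.          1.        ]]
top [[424.32259574   0.         255.37994579]
 [  0.         424.32259574 197.12224342]
 [  0.           0.           1.        ]] [-0.15463733  0.          0.          0.          0.        ] [[-0.01960153 -0.99972017 -0.01324208 -0.04477545]
 [ 0.9817228  -0.02175303  0.18906918 -0.45562445]
 [-0.18930432 -0.00929401  0.98187448 -1.51481859]
 [ 0.          0.          0.          1.        ]]
```

View pics/side0.png

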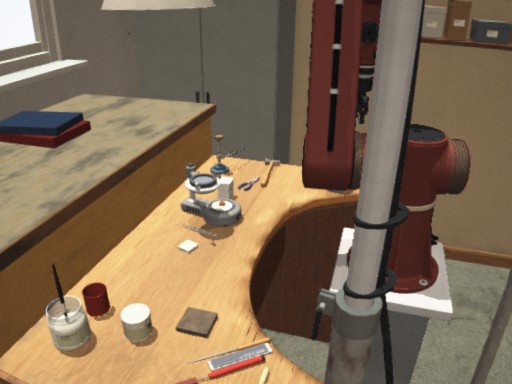

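View pics/top0.png

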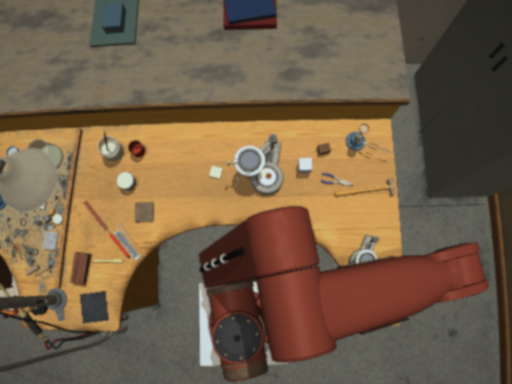

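```bash
python3 - <<'E'
import cv2,numpy as np
t=cv2.imread('pics/top0.png');s=cv2.imread('pics/side0.png')
a=cv2.resize(t[120:210,200:330],None,fx=6,fy=6,interpolation=cv2.INTER_CUBIC)
b=cv2.resize(s[130:260,160:290],None,fx=4.6,fy=4.6,interpolation=cv2.INTER_CUBIC)
cv2.imwrite('pics/a.png',a);cv2.imwrite('pics/b.png',b)
E
```

```text
(no output)
```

View pics/a.png

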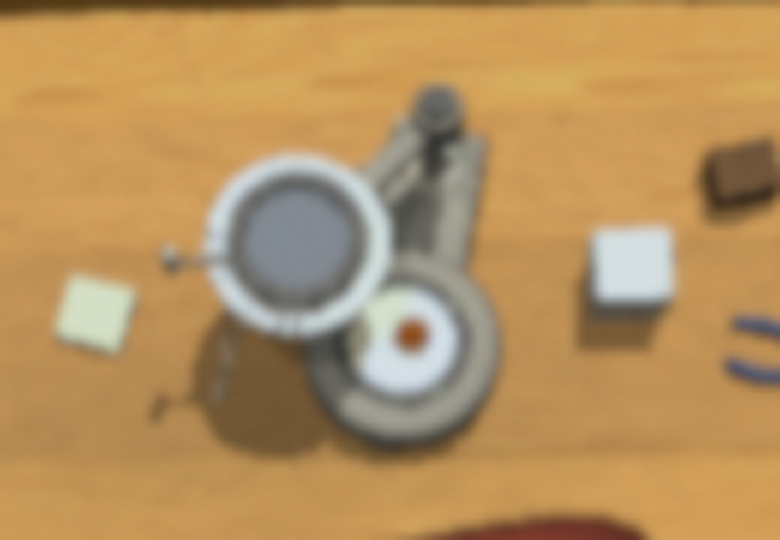

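View pics/b.png

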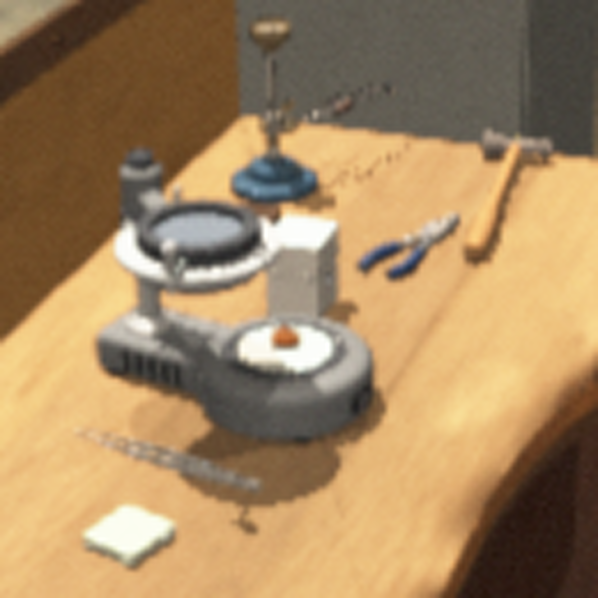

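```bash
cat > h.py <<'E'
import cv2,numpy as np
from rig import *
F=np.diag([1,-1,-1.])
def ray(r,uv):
    p=cv2.undistortPoints(np.array([[uv]],float),r['K'],np.array(r['D']))[0,0]
    T=r['world_to_cam'];R=T[:3,:3];c=-R.T@T[:3,3]
    return c,R.T@(F@np.array([p[0],p[1],1.]))
def onz(r,uv,z):
    c,d=ray(r,uv);return c+d*(z-c[2])/d[2]
def proj(r,P):
    P=np.atleast_2d(P);T=r['world_to_cam'];q=(P@T[:3,:3].T+T[:3,3])@F
    return cv2.projectPoints(q,np.zeros(3),np.zeros(3),r['K'],np.array(r['D']))[0][:,0]
def tri(ra,a,rb,b):
    c1,d1=ray(ra,a);c2,d2=ray(rb,b)
    s=np.linalg.lstsq(np.c_[d1,-d2],c2-c1,rcond=None)[0]
    return (c1+s[0]*d1+c2+s[1]*d2)/2, np.linalg.norm(c1+s[0]*d1-c2-s[1]*d2)
E
python3 - <<'E'
from h import *
np.set_printoptions(precision=4,suppress=True)
t=read_camera('top');s=read_camera('side')
A=lambda u,v:(200+(u-2.5)/6,120+(v-2.5)/6)
B=lambda u,v:(160+(u-1.8)/4.6,130+(v-1.8)/4.6)
for n,a,z in [('col',A(438,100),.166),('head',A(298,245),.148),('stage',A(404,340),.044),('pin',A(168,256),.182),('dbl',A(290,322),.148),('box',A(632,266),.064)]:
    print(n,onz(t,a,z))
print('col',tri(t,A(438,100),s,B(141,157)))
print('stage',tri(t,A(404,340),s,B(286,350)))
print('pin',tri(t,A(168,256),s,B(172,246)))
print('head',tri(t,A(298,245),s,B(198,242)))
# ellipse fit of white flange
im=t['color'];c=im[120:210,200:330].copy()
m=(c.min(2)>190).astype(np.uint8)
n,l,st,ce=cv2.connectedComponentsWithStats(m);print([(st[i],ce[i]+[200,120]) for i in range(n) if st[i][4]>30])
E
```

```text
col [ 0.6455 -0.1196  0.166 ]
head [ 0.565  -0.0365  0.148 ]
stage [ 0.5322 -0.0986  0.044 ]
pin [0.5507 0.0366 0.182 ]
dbl [ 0.5191 -0.0311  0.148 ]
box [ 0.571  -0.2393  0.064 ]
col (array([ 0.6458, -0.1197,  0.1643]), np.float64(0.0004738938071580314))
stage (array([ 0.533 , -0.0985,  0.042 ]), np.float64(0.0005827180282618343))
pin (array([0.5515, 0.0368, 0.1805]), np.float64(0.0008641439360438365))
head (array([ 0.5663, -0.0361,  0.148 ]), np.float64(0.002568951380932582))
[(array([    0,     0,   130,    90, 11274], dtype=int32), array([264.438 , 164.3998])), (array([ 35,  26,  40,  38, 237], dtype=int32), array([260.8143, 167.9747])), (array([100,  38,  12,  11, 117], dtype=int32), array([305.3333, 163.3419])), (array([11, 48,  9,  8, 57], dtype=int32), array([215.2807, 171.5263]))]
```

```bash
cat >> h.py <<'E'
from scipy.spatial.transform import Rotation as Ro
np.set_printoptions(precision=4,suppress=True)
def pose():
    o=get_obs();q=np.array(o['tool_rot']);return np.array(o['position']),Ro.from_quat(np.r_[q[1:],q[0]]).as_matrix(),o
COL=np.array([.6457,-.1197]);ST=np.array([.5326,-.0986])
E
python3 - <<'E'
from h import *
p,R,o=pose();print(R)
y=R[:,1];z=R[:,2];print('yaw y',np.degrees(np.arctan2(y[1],y[0])),'yaw z',np.degrees(np.arctan2(z[1],z[0])))
hd=np.radians(133.8);u=np.radians(43.8)
H=COL+.115*np.array([np.cos(hd),np.sin(hd)])
for off in (.03,.012,.0):
    print(off,H+(.054+.011+off)*np.array([np.cos(u),np.sin(u)]))
E
```

```text
[[-0.0001  0.3106 -0.9506]
 [ 0.0008 -0.9506 -0.3106]
 [-1.     -0.0008 -0.0001]]
yaw y -71.90682576751729 yaw z -161.9068313846224
0.03 [0.6347 0.0291]
0.012 [0.6217 0.0166]
0.0 [0.613  0.0083]
```

Call:
jog_arm(
  deltas="0 -0.012 0 0 -0.09;0 -0.012 0 0 -0.09;0 -0.012 0 0 -0.09;0 -0.012 0 0 -0.09;0 -0.012 0 0 -0.09;0 0 -0.002 -0.025 0;0 0 -0.002 -0.025 0;0 0 -0.002 -0.025 0;0 0 -0.002 -0.025 0;0 0 -0.002 -0.025 0;0 0 -0.002 -0.025 0;0 0 -0.002 -0.025 0;0 0 -0.002 -0.025 0;0 0 -0.002 -0.025 0;0 0 -0.002 -0.025 0;0 0 -0.002 -0.025 0;0 0 -0.002 -0.025 0;0 0 -0.002 -0.025 0;0 0 -0.002 -0.025 0",
)

```text
time_s: 1.78
position: [0.3966, -0.2352, 0.2992]
tool_rot: [-0.264, -0.656, -0.264, 0.656]
wrist_force: [0.5, 0.1, 0.4]
width: 0.0
```

Call:
jog_arm(
  deltas="0 0 -0.002 -0.025 0;0 0 -0.002 -0.025 0;0 0 -0.002 -0.025 0;0 0 -0.002 -0.025 0;0 0 -0.002 -0.025 0;0 0 -0.002 -0.025 0;0 0 -0.002 -0.025 0;0 0 -0.002 -0.025 0;0 0 -0.002 -0.025 0;0 0 -0.002 -0.025 0;0 0 -0.002 -0.025 0;0 0 -0.002 -0.025 0;0 0 -0.002 -0.025 0;0 0 -0.002 -0.025 0;0 0 0 0 0;0 0 0 0 0",
)

```text
time_s: 3.12
position: [0.6291, 0.0275, 0.2985]
tool_rot: [-0.265, -0.655, -0.265, 0.656]
wrist_force: [1.6, 0.0, -0.7]
width: 0.0002
```

```bash
python3 - <<'E'
from h import *
p,R,o=pose();y=R[:,1];z=R[:,2];print(p,'yaw y',np.degrees(np.arctan2(y[1],y[0])),'z',np.degrees(np.arctan2(z[1],z[0])),R[:,0],o['time_s'],o['width'],o['wrist_force'])
t=read_camera('top');s=read_camera('side')
b=s['color'][90:240,120:320,::-1]
cv2.imwrite('pics/c.png',cv2.resize(b,None,fx=4,fy=4,interpolation=cv2.INTER_CUBIC))
b=t['color'][100:250,180:380,::-1]
cv2.imwrite('pics/c2.png',cv2.resize(b,None,fx=4,fy=4,interpolation=cv2.INTER_CUBIC))
E
```

```text
[0.6291 0.0275 0.2985] yaw y -46.02408427796676 z -136.02404815394507 [-0.0011 -0.     -1.    ] 3.1167 0.00018557594058323806 [ 1.5696  0.0062 -0.6747]
```

View pics/c.png

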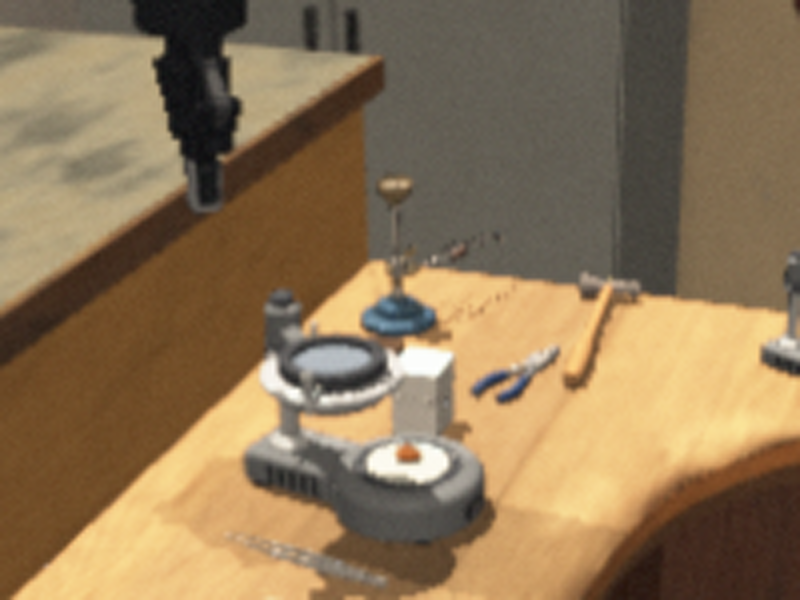

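View pics/c2.png

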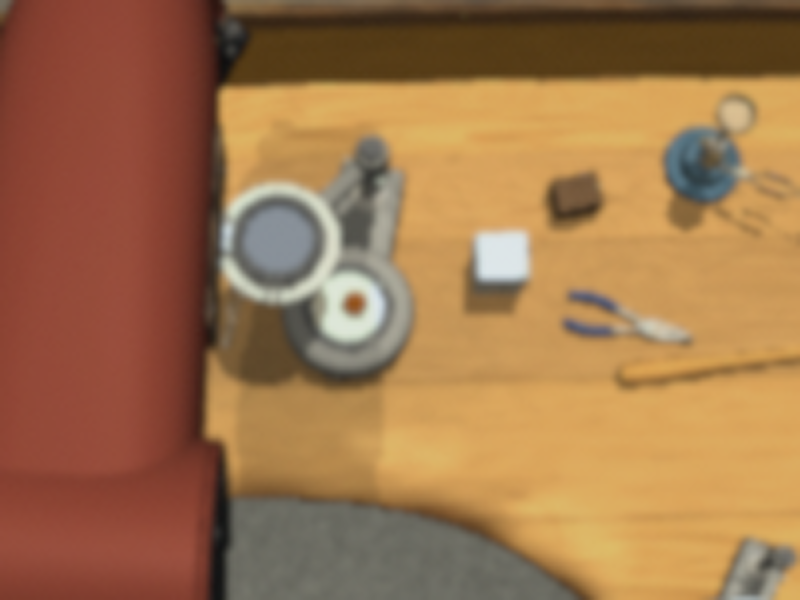

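```bash
python3 - <<'E'
from h import *
t=read_camera('top');s=read_camera('side')
print(onz(t,(255,119),0))
for z in(.1,.2,.3):print(z,onz(t,(255,104),z), proj(s,[.70,-.03,z]))
# side: wall foot near crop(120,520)->(150,220); top
print(onz(s,(120+180/4,90+440/4),0))
E
```

```text
[ 0.776  -0.0585  0.    ]
0.1 [ 0.7964 -0.0603  0.1   ] [[163.4838 191.4002]]
0.2 [ 0.7532 -0.0609  0.2   ] [[160.6423 161.6948]]
0.3 [ 0.71   -0.0615  0.3   ] [[157.7147 129.9418]]
[ 0.7661 -0.1481  0.    ]
```

Call:
jog_arm(
  deltas="0 0.013 0 0 0;0 0.013 0 0 0;0 0.013 0 0 0;0 0.013 0 0 0;0 0.013 0 0 0;0 0.013 0 0 0;0 0.013 0 0 0;0 0.013 0 0 0;0 0.013 0 0 0;0 0.013 0 0 0;0 0.013 0 0 0;0 0.013 0 0 0;0 0 0 0 0;0 0 0 0 0;0 0 0 0 0;0 0 0 0 0",
)

```text
time_s: 4.65
position: [0.6294, 0.0262, 0.1445]
tool_rot: [0.264, 0.656, 0.264, -0.655]
wrist_force: [0.1, -0.7, 0.4]
width: -0.0003
```

```bash
python3 - <<'E'
from h import *
p,R,o=pose();y=R[:,1];z=R[:,2];print(p,'yaw z',np.degrees(np.arctan2(z[1],z[0])),o['wrist_force'])
s=read_camera('side')
b=s['color'][90:240,120:320,::-1]
cv2.imwrite('pics/d.png',cv2.resize(b,None,fx=4,fy=4,interpolation=cv2.INTER_CUBIC))
E
```

```text
[0.6294 0.0262 0.1445] yaw z -136.1433876161982 [ 0.113  -0.7165  0.4136]
```

View pics/d.png

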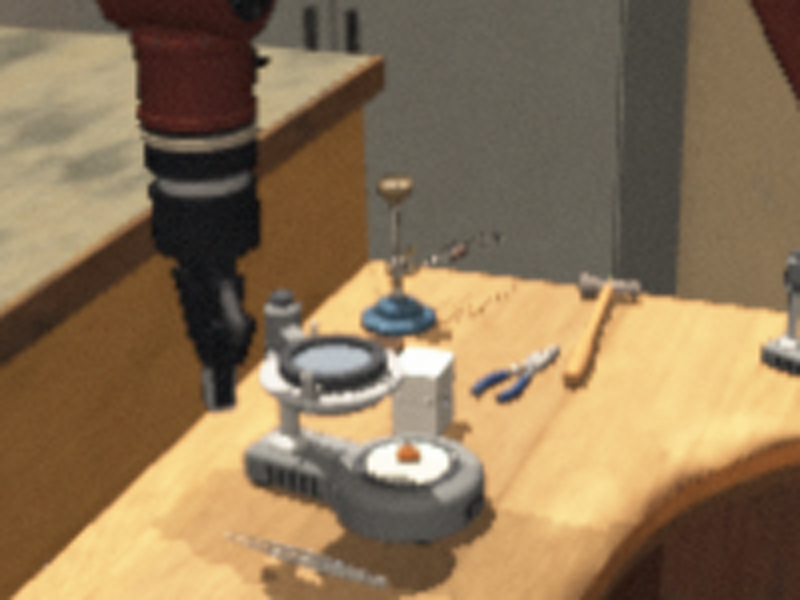

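Call:
jog_arm(
  deltas="0 0 0 0.004 0;0 0 0 0.004 0;0 0 0 0.004 0;0 0 0 0.004 0;0 0 0 0.004 0;0 0 0 0.003 0;0 0 -0.0017 0.003 -0.026;0 0 -0.0017 0.003 -0.026;0 0 -0.0017 0.003 -0.026;0 0 -0.0017 0.003 -0.026;0 0 -0.0017 0.003 -0.026;0 0 -0.0017 0.003 -0.026;0 0 -0.0017 0.003 -0.026;0 0 -0.0017 0.003 -0.026;0 0 -0.0017 0.003 -0.026;0 0 -0.0017 0.003 -0.026",
)

```text
time_s: 6.03
position: [0.5804, -0.0019, 0.1435]
tool_rot: [0.348, 0.616, 0.347, -0.615]
wrist_force: [1.2, 0.9, 0.1]
width: 0.0001
```

```bash
python3 - <<'E'
from h import *
p,R,o=pose();y=R[:,1];z=R[:,2];yz=np.degrees(np.arctan2(z[1],z[0]));print(p,'yaw z',yz,o['wrist_force'])
r=p[:2]-COL; print('perp dist from column along -z', -r@z[:2]/np.linalg.norm(z[:2]),'radial', r@-np.array([y[0],y[1]]))
t=read_camera('top');s=read_camera('side')
b=np.hstack([s['color'][140:240,150:250,::-1],t['color'][110:210,210:310,::-1]])
cv2.imwrite('pics/e.png',cv2.resize(b,None,fx=4,fy=4,interpolation=cv2.INTER_CUBIC))
E
```

```text
[ 0.5804 -0.0019  0.1435] yaw z -121.15026625090793 [1.2252 0.9313 0.1068]
perp dist from column along -z 0.06704407819053053 radial 0.11681361118944454
```

View pics/e.png

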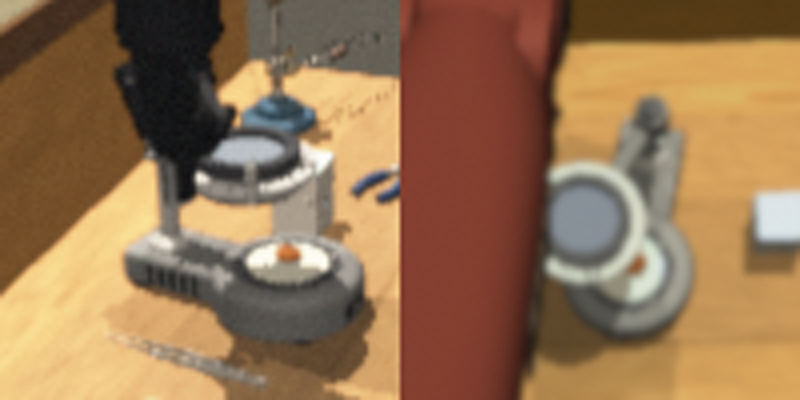

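Call:
jog_arm(
  deltas="0 0 -0.0017 0.003 -0.026;0 0 -0.0017 0.003 -0.026;0 0 -0.0017 0.003 -0.026;0 0 -0.0017 0.003 -0.026;0 0 -0.0017 0.003 -0.026;0 0 -0.0017 0.003 -0.026;0 0 -0.0017 0.003 -0.026;0 0 -0.0017 0.003 -0.026;0 0 -0.0017 0.003 -0.026;0 0 -0.0017 0.003 -0.026;0 0 -0.0017 0.003 -0.026",
)

```text
time_s: 7.05
position: [0.5502, -0.0243, 0.1435]
tool_rot: [0.431, 0.561, 0.431, -0.56]
wrist_force: [1.8, -0.1, 0.5]
width: -0.0003
```

Call:
jog_arm(
  deltas="0 0 -0.0006 0.001 -0.009;0 0 -0.0006 0.001 -0.009;0 0 -0.0006 0.001 -0.009;0 0 0 0 0",
)

```text
time_s: 7.38
position: [0.5474, -0.0269, 0.1434]
tool_rot: [0.439, 0.555, 0.439, -0.554]
wrist_force: [1.1, 0.4, 0.3]
width: -0.0003
```

```bash
cat > st.py <<'E'
from h import *
p,R,o=pose();y=R[:,1];z=R[:,2];yz=np.degrees(np.arctan2(z[1],z[0]));print(p,'yaw z',yz,o['wrist_force'])
r=p[:2]-COL; print('perp', -r@z[:2]/np.linalg.norm(z[:2]),'radial', r@-np.array([y[0],y[1]]))
print('stage in tool yz', (ST-p[:2])@y[:2],(ST-p[:2])@z[:2])
E
python3 st.py
```

```text
[ 0.5474 -0.0269  0.1434] yaw z -103.2892864639749 [1.0942 0.3649 0.3364]
perp 0.06775797418040613 radial 0.11703840419824349
stage in tool yz 0.002116801196355059 0.07322103651873782
```

Call:
jog_arm(
  deltas="0 0 -0.0006 0.001 -0.009;0 0 -0.0006 0.001 -0.009;0 0 -0.0006 0.001 -0.009;0 0 -0.0006 0.001 -0.009;0 0 -0.0006 0.001 -0.009;0 0 0 0 0",
)

```text
time_s: 7.88
position: [0.5431, -0.0312, 0.1433]
tool_rot: [-0.451, -0.544, -0.451, 0.544]
wrist_force: [0.4, 0.3, 0.5]
width: 0.0
```

```bash
python3 st.py
```

```text
[ 0.5431 -0.0312  0.1433] yaw z -100.67928660386893 [0.404  0.3326 0.5487]
perp 0.06791907337922487 radial 0.11718136279466561
stage in tool yz 0.0021302039281478552 0.06814324389480332
```

Call:
jog_arm(
  deltas="0 0 0 0.001 0;0 0 0 0.001 0;0 0 0 0.001 0;0 0 0 0 0",
)

```text
time_s: 8.22
position: [0.5422, -0.0339, 0.143]
tool_rot: [-0.451, -0.544, -0.452, 0.545]
wrist_force: [-2.3, 2.7, 0.3]
width: -0.0
```

Call:
jog_arm(
  deltas="0 0 0 0.001 0;0 0 0 0.001 0;0 0 0 0 0",
)

```text
time_s: 8.47
position: [0.5421, -0.0342, 0.1431]
tool_rot: [0.45, 0.545, 0.453, -0.543]
wrist_force: [-1.5, 11.6, 0.8]
width: 0.0002
```

```bash
python3 st.py; python3 - <<'E'
from h import *
t=read_camera('top');s=read_camera('side')
b=np.hstack([s['color'][140:240,150:250,::-1],t['color'][110:210,210:310,::-1]])
cv2.imwrite('pics/f.png',cv2.resize(b,None,fx=4,fy=4,interpolation=cv2.INTER_CUBIC))
E
```

```text
[ 0.5421 -0.0342  0.1431] yaw z -100.65307163961879 [-1.4503 11.6079  0.7745]
perp 0.06489882942501876 radial 0.11759323011604561
stage in tool yz 0.002542049693677764 0.06506988002224046
```

View pics/f.png

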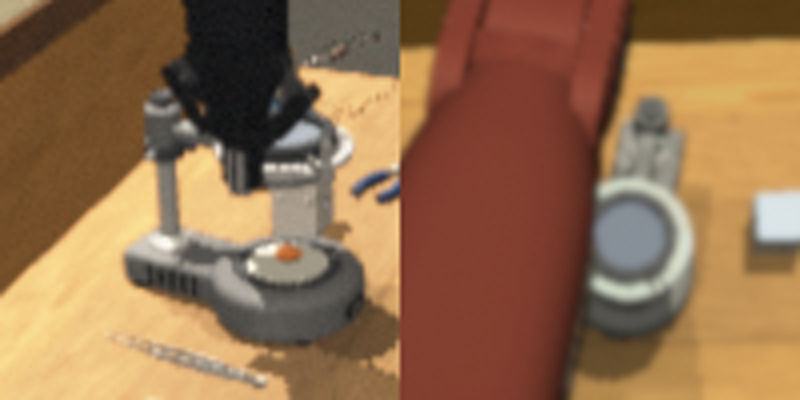

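Call:
jog_arm(
  deltas="0 0 0 -0.003 0;0 0 0 -0.005 0;0 0 0 -0.01 0;0 0 0 -0.01 0;0 -0.015 0 0 0;0 -0.015 0 0 0;0 -0.015 0 0 0;0 -0.015 0 0 0;0 0 0 -0.015 0;0 0 0 -0.015 0;0 0 0 -0.015 0;0 0 0 -0.015 0;0 0 0 -0.015 0;0 0 0 0 0",
)

```text
time_s: 9.73
position: [0.562, 0.0681, 0.2033]
tool_rot: [0.452, 0.544, 0.452, -0.544]
wrist_force: [-0.1, 0.7, 0.7]
width: 0.0
```

```bash
python3 st.py; python3 - <<'E'
from h import *
t=read_camera('top');s=read_camera('side')
cv2.imwrite('pics/sg.png',s['color'][:,:,::-1]);cv2.imwrite('pics/tg.png',t['color'][:,:,::-1])
b=np.hstack([s['color'][150:220,170:240,::-1],t['color'][130:200,230:300,::-1]])
cv2.imwrite('pics/g.png',cv2.resize(b,None,fx=5.6,fy=5.6,interpolation=cv2.INTER_CUBIC))
E
```

```text
[0.562  0.0681 0.2033] yaw z -100.58111061443613 [-0.0616  0.7303  0.7313]
perp 0.16918664174585163 radial 0.1167691518924147
stage in tool yz 0.0017177856576103105 0.1692136384470769
```

View pics/g.png

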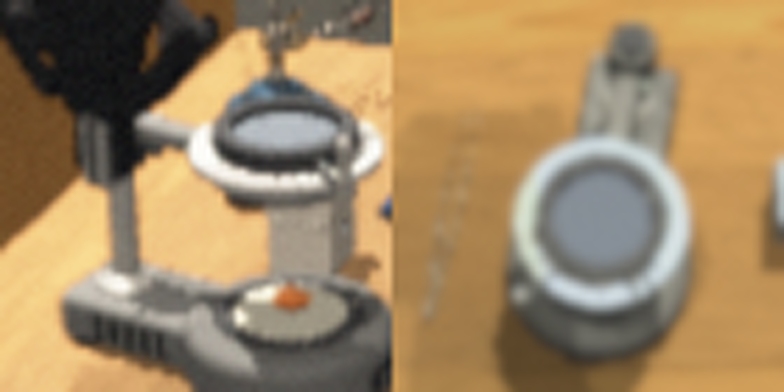

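```bash
python3 - <<'E'
from h import *
t=read_camera('top');s=read_camera('side')
A=lambda u,v:(230+(u-392+.5)/5.6-.5,130+(v+.5)/5.6-.5)
B=lambda u,v:(170+(u+.5)/5.6-.5,150+(v+.5)/5.6-.5)
h=onz(t,A(601.5,224),.148);c=onz(t,A(633,40),.166);p=onz(t,A(521,292),.182);p2,e=tri(t,A(521,292),s,B(343,140))
print(h,c,p,p2,e)
d=lambda a,b:(np.linalg.norm((b-a)[:2]),np.degrees(np.arctan2(*(b-a)[1::-1]))%360)
print(d(c,h),d(h,p),d(h,p2),d(COL,ST),d(ST,p[:2]))
E
```

```text
[ 0.5306 -0.0974  0.148 ] [ 0.6437 -0.1197  0.166 ] [ 0.4807 -0.0474  0.182 ] [ 0.4815 -0.0473  0.1802] 0.0006430362980317278
(np.float64(0.11524843704454926), np.float64(168.8672049697625)) (np.float64(0.07068021232752887), np.float64(134.89830158417547)) (np.float64(0.07023280350270376), np.float64(134.4064924167134)) (np.float64(0.11505137982658017), np.float64(169.43235113017866)) (np.float64(0.07291587784926529), np.float64(135.35038716519978))
```

```bash
python3 - <<'E'
from h import *
p,R,o=pose();print(o['q'])
for a in (135,209):
    print(a, ST+.074*np.array([np.cos(np.radians(a)),np.sin(np.radians(a))])-.016*np.array([-np.sin(np.radians(a)),np.cos(np.radians(a))]))
E
```

```text
[-0.0138  0.3886 -0.1079  1.0744 -0.0003  1.7439]
135 [ 0.4916 -0.035 ]
209 [ 0.4601 -0.1205]
```

Call:
jog_arm(
  deltas="0 0 0 0 0.1;0 0 0 0 0.1;0 0 0 0 0.1;0 0 0 0 0.1;0 0 0 0 0.1;0 0 0 0 0.1;0 0 0.0029 0.0129 0;0 0 0.0029 0.0129 0;0 0 0.0029 0.0129 0;0 0 0.0029 0.0129 0;0 0 0.0029 0.0129 0;0 0 0.0029 0.0129 0;0 0 0.0029 0.0129 0;0 0 0.0029 0.0129 0;0 0 0 0 0;0 0 0 0 0;0 0 0 0 0",
)

```text
time_s: 11.35
position: [0.5051, -0.0241, 0.2034]
tool_rot: [0.27, 0.654, 0.27, -0.653]
wrist_force: [0.6, -0.3, 0.1]
width: -0.0002
```

```bash
python3 st.py; python3 - <<'E'
from h import *
t=read_camera('top');s=read_camera('side')
b=np.hstack([s['color'][140:240,150:250,::-1],t['color'][110:210,210:310,::-1]])
cv2.imwrite('pics/i.png',cv2.resize(b,None,fx=4,fy=4,interpolation=cv2.INTER_CUBIC))
E
```

```text
[ 0.5051 -0.0241  0.2034] yaw z -135.10542980803544 [ 0.5529 -0.3479  0.1343]
perp -0.03219206693605816 radial 0.1669549677316473
stage in tool yz 0.07218111277506298 0.033036257073029415
```

View pics/i.png

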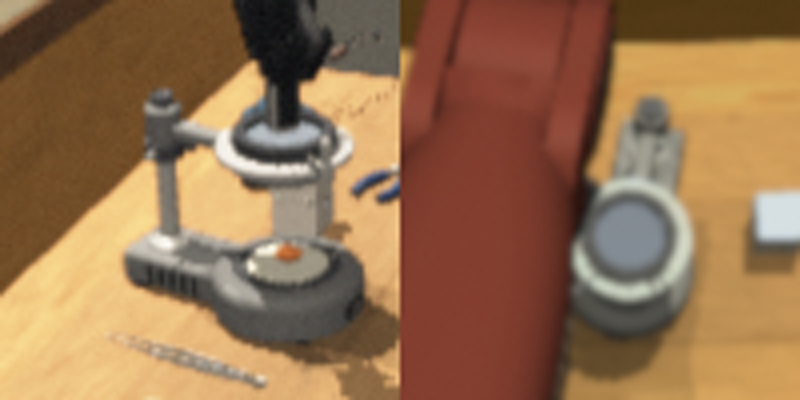

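Call:
jog_arm(
  deltas="0 0.008 -0.001 0 0;0 0.008 -0.001 0 0;0 0.008 0 0 0;0 0.008 0 0 0;0 0 0 0 0;0 0 0 0.003 0;0 0 0 0.004 0;0 0 0 0.004 0;0 0 0 0.003 0;0 0 0 0.001 0;0 0 0 0 0",
)

```text
time_s: 12.37
position: [0.4928, -0.0336, 0.1716]
tool_rot: [0.27, 0.654, 0.27, -0.653]
wrist_force: [0.8, 0.4, -0.3]
width: -0.0002
```

```bash
python3 st.py; python3 - <<'E'
from h import *
s=read_camera('side')
cv2.imwrite('pics/j.png',cv2.resize(s['color'][150:200,190:260,::-1],None,fx=8,fy=8,interpolation=cv2.INTER_CUBIC))
E
```

```text
[ 0.4928 -0.0336  0.1716] yaw z -135.12291467092209 [ 0.8497  0.3564 -0.2515]
perp -0.04761519370730897 radial 0.1689368535634061
stage in tool yz 0.07418291731321705 0.017642051994782207
```

View pics/j.png

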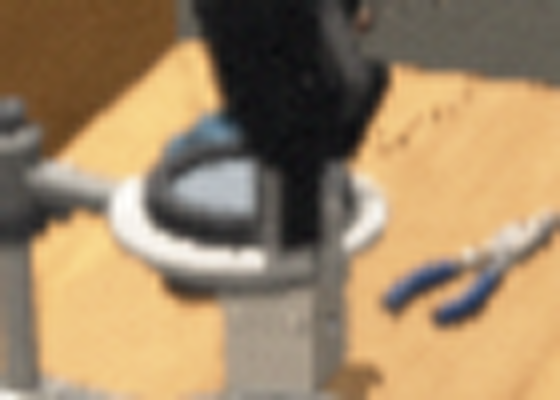

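Call:
jog_arm(
  deltas="0 0 0 0.001 0;0 0 0 0.001 0;0 0 -0.0005 0.0022 -0.03;0 0 -0.0005 0.0022 -0.03;0 0 -0.0005 0.0022 -0.03;0 0 -0.0005 0.0022 -0.03;0 0 -0.0005 0.0022 -0.03;0 0 -0.0005 0.0022 -0.03;0 0 -0.0005 0.0022 -0.03;0 0 -0.0005 0.0022 -0.03;0 0 -0.0005 0.0022 -0.03;0 0 -0.0005 0.0022 -0.03;0 0 0 0 0",
)

```text
time_s: 13.5
position: [0.4741, -0.0492, 0.1713]
tool_rot: [0.365, 0.606, 0.365, -0.606]
wrist_force: [-0.2, 0.5, -0.8]
width: -0.0001
```

```bash
cat > ph.py <<'E'
from h import *
from scipy.optimize import brentq
p,R,o=pose();y=R[:2,1];z=R[:2,2]
g=lambda s:p[:2]+.0155*z+s*y-ST
s=brentq(lambda s:np.linalg.norm(g(s))-.074,-.04,.03);v=g(s)
print('pin if touching: angle',np.degrees(np.arctan2(v[1],v[0]))%360,'s',s,'yaw-90',(np.degrees(np.arctan2(z[1],z[0]))-90)%360,'F',o['wrist_force'],o['time_s'],p[2])
print('stage in tool',(ST-p[:2])@y,(ST-p[:2])@z)
E
python3 ph.py; python3 - <<'E'
from h import *
t=read_camera('top');s=read_camera('side')
b=np.hstack([s['color'][140:240,150:250,::-1],t['color'][110:210,210:310,::-1]])
cv2.imwrite('pics/k.png',cv2.resize(b,None,fx=4,fy=4,interpolation=cv2.INTER_CUBIC))
E
```

```text
pin if touching: angle 151.47389034780633 s 0.0007970931501504491 yaw-90 152.17039051255762 F [-0.195   0.4683 -0.7675] 13.5 0.1713490854685783
stage in tool 0.07479162485068191 0.016399538101744042
```

View pics/k.png

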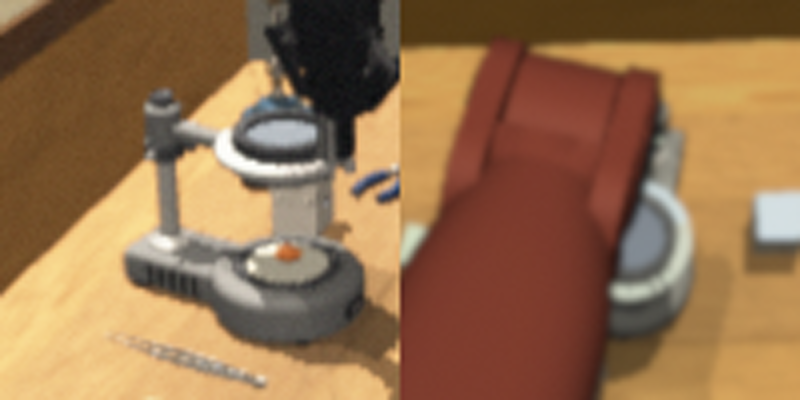

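Call:
jog_arm(
  deltas="0 0 -0.0005 0.0022 -0.03;0 0 -0.0005 0.0022 -0.03;0 0 -0.0005 0.0022 -0.03;0 0 -0.0005 0.0022 -0.03;0 0 -0.0005 0.0022 -0.03;0 0 -0.0005 0.0022 -0.03;0 0 -0.0005 0.0022 -0.03;0 0 -0.0005 0.0022 -0.03;0 0 -0.0005 0.0022 -0.03;0 0 -0.0005 0.0022 -0.03;0 0 -0.0005 0.0022 -0.03;0 0 -0.0005 0.0022 -0.03;0 0 -0.0005 0.0022 -0.03;0 0 -0.0005 0.0022 -0.03;0 0 -0.0005 0.0022 -0.03;0 0 -0.0005 0.0022 -0.03;0 0 -0.0005 0.0022 -0.03;0 0 -0.0005 0.0022 -0.03;0 0 0 0 0",
)

```text
time_s: 15.18
position: [0.4566, -0.0852, 0.1713]
tool_rot: [0.513, 0.487, 0.513, -0.486]
wrist_force: [0.3, -0.1, 0.2]
width: -0.0002
```

```bash
python3 ph.py; python3 - <<'E'
from h import *
t=read_camera('top');s=read_camera('side')
b=np.hstack([s['color'][140:240,150:250,::-1],t['color'][110:210,210:310,::-1]])
cv2.imwrite('pics/l.png',cv2.resize(b,None,fx=4,fy=4,interpolation=cv2.INTER_CUBIC))
E
```

```text
pin if touching: angle 181.56066986010265 s 0.0012040563401437864 yaw-90 183.05477619192152 F [ 0.2542 -0.0754  0.1837] 15.1833 0.17129521331533695
stage in tool 0.07517889697740311 0.017429484838642345
```

View pics/l.png

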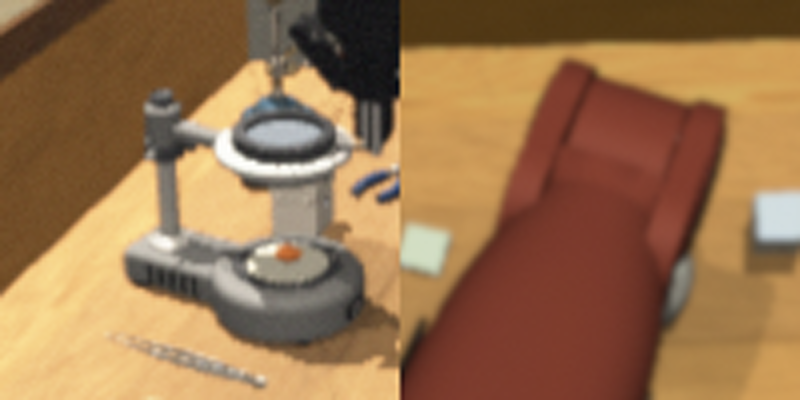

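Call:
jog_arm(
  deltas="0 0 -0.0005 0.0023 -0.03;0 0 -0.0005 0.0023 -0.03;0 0 -0.0005 0.0023 -0.03;0 0 -0.0005 0.0023 -0.03;0 0 -0.0005 0.0023 -0.03;0 0 -0.0005 0.0023 -0.03;0 0 -0.0005 0.0023 -0.03;0 0 -0.0005 0.0023 -0.03;0 0 -0.0005 0.0023 -0.03;0 0 -0.0005 0.0023 -0.03;0 0 -0.0005 0.0023 -0.03;0 0 -0.0005 0.0023 -0.03;0 0 0 0 0;0 0 0 0 0",
)

```text
time_s: 16.45
position: [0.4566, -0.1131, 0.1713]
tool_rot: [0.591, 0.387, 0.592, -0.387]
wrist_force: [-0.3, -0.3, -0.7]
width: 0.0
```

```bash
python3 ph.py; python3 - <<'E'
from h import *
t=read_camera('top');s=read_camera('side')
b=np.hstack([s['color'][140:240,150:250,::-1],t['color'][110:210,210:310,::-1]])
cv2.imwrite('pics/m.png',cv2.resize(b,None,fx=4,fy=4,interpolation=cv2.INTER_CUBIC))
E
```

```text
pin if touching: angle 202.33495193250215 s 0.0014907779179745703 yaw-90 203.55507896180583 F [-0.3244 -0.2631 -0.7244] 16.45 0.17126468310063853
stage in tool 0.07547399829190898 0.017075728186182394
```

View pics/m.png

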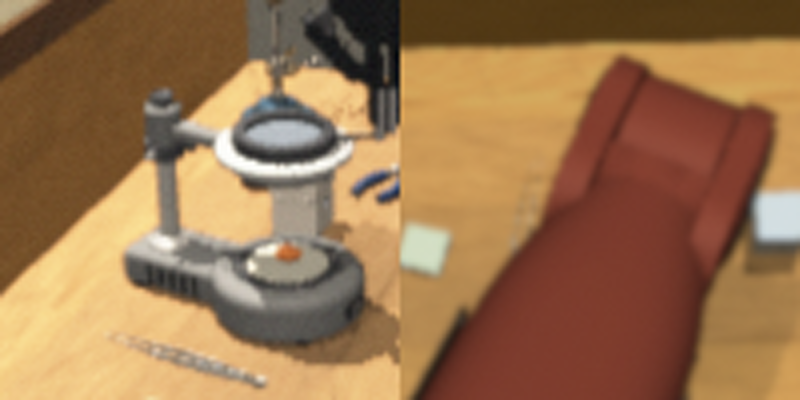

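Call:
jog_arm(
  deltas="0 0 -0.0005 0.0022 -0.03;0 0 -0.0005 0.0022 -0.03;0 0 0 0.0022 -0.03;0 0 0 0 0;0 0 0 0 0",
)

```text
time_s: 16.97
position: [0.4585, -0.1195, 0.1713]
tool_rot: [0.608, 0.36, 0.608, -0.36]
wrist_force: [0.2, -0.3, 0.1]
width: 0.0001
```

```bash
python3 ph.py
```

```text
pin if touching: angle 207.32960464513957 s 0.0010082940495250465 yaw-90 208.73050030536325 F [ 0.1875 -0.2743  0.0579] 16.9667 0.17129094763466352
stage in tool 0.07498617601400524 0.01730913762185278
```

Call:
jog_arm(
  deltas="0 0 0 -0.004 0;0 0 0 -0.008 0;0 0 0 -0.012 0;0 0 0 -0.02 0;0 0 0 -0.025 0;0 0 0 -0.025 0;0 0 0 -0.025 0;0 0 0 -0.02 0;0 0 0 -0.01 0;0 0 0 0 0;0 0 0 0 0",
)

```text
time_s: 17.88
position: [0.3868, 0.0113, 0.1715]
tool_rot: [0.609, 0.359, 0.609, -0.359]
wrist_force: [0.7, -0.4, -0.0]
width: -0.0
```

```bash
python3 ph.py; python3 - <<'E'
from h import *
N=4
t=[read_camera('top') for _ in range(N)];s=[read_camera('side') for _ in range(N)]
ti=np.mean([x['color'] for x in t],0);si=np.mean([x['color'] for x in s],0)
np.savez('n.npz',t=ti,s=si)
c=lambda a:cv2.resize(a[:,:,::-1].clip(0,255).astype(np.uint8),None,fx=8,fy=8,interpolation=cv2.INTER_CUBIC)
cv2.imwrite('pics/nt.png',c(ti[130:205,235:310]));cv2.imwrite('pics/ns.png',c(si[150:210,180:255]))
E
```

```text
Traceback (most recent call last):
  File "ph.py", line 5, in <module>
    s=brentq(lambda s:np.linalg.norm(g(s))-.074,-.04,.03);v=g(s)
ValueError: f(a) and f(b) must have different signs
```

View pics/nt.png

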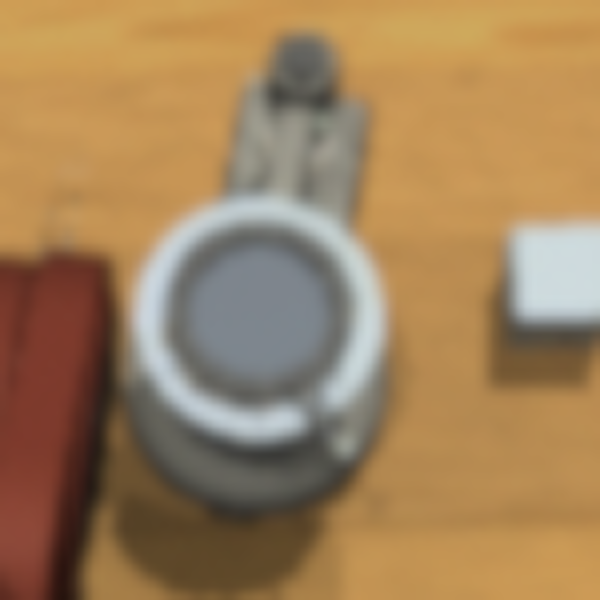

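View pics/ns.png

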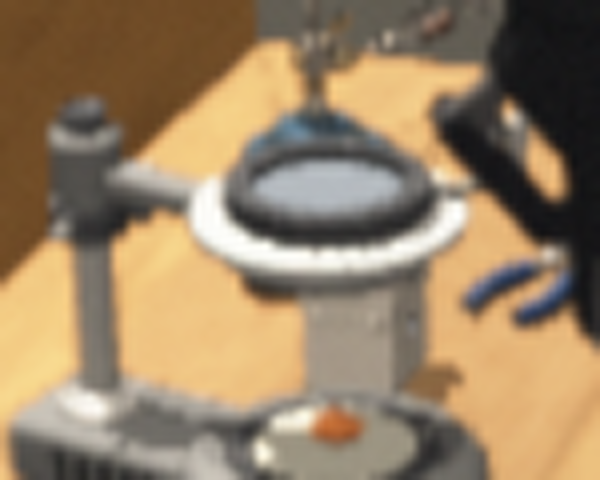

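```bash
python3 - <<'E'
from h import *
t=read_camera('top');im=np.load('n.npz')['t']
A=lambda x,y:(235+(x+.5)/8-.5,130+(y+.5)/8-.5)
# flange outer: white mask in full-res crop upsampled
c=cv2.resize(im[130:205,235:310],None,fx=8,fy=8,interpolation=cv2.INTER_CUBIC)
lum=c.mean(2);sat=c.max(2)-c.min(2)
# lens (bluish, b>r)
m=((c[:,:,2]-c[:,:,0])>4)&(lum<175);m=m.astype(np.uint8)
n,l,st,ce=cv2.connectedComponentsWithStats(m);i=l[310,255];print('lens',st[i],ce[i], onz(t,A(*ce[i]),.155),onz(t,A(*ce[i]),.161))
w=((lum>185)&(sat<60)).astype(np.uint8);n,l,st,ce=cv2.connectedComponentsWithStats(w);i=l[420,250];print(st[i])
cn=max(cv2.findContours((l==i).astype(np.uint8),cv2.RETR_EXTERNAL,cv2.CHAIN_APPROX_NONE)[0],key=cv2.contourArea)
h=cv2.convexHull(cn);e=cv2.fitEllipse(cn[[cv2.pointPolygonTest(h,tuple(map(float,q[0])),True)<3 for q in cn]]);print('flange',e,onz(t,A(*e[0]),.148))
# pin blob
sub=c[425:470,325:368];g=sub.mean(2);print('peak',np.unravel_index(g.argmax(),g.shape),g.max())
for P in [(345,447),(348,442)]:print(onz(t,A(*P),.182))
v=im[182:190,272:282].mean(2);print(v.round(0))
for b in (0,2):print(im[182:190,272:282,b].round(0))
# predicted pin top/foot for angles
for a in (205,207,209,211):
    d=np.array([np.cos(np.radians(a)),np.sin(np.radians(a))])
    q=proj(t,[np.r_[ST+.074*d,.182],np.r_[ST+.074*d,.149],np.r_[ST+.048*d,.148]]);print(a,(q-[235,130]+.5)*8-.5, q[0])
q=proj(t,[np.r_[ST,.148],np.r_[COL,.166]]);print((q-[235,130]+.5)*8-.5)
E
```

```text
lens [  187   242   144   138 15546] [259.1307 310.46  ] [ 0.5331 -0.0972  0.155 ] [ 0.5316 -0.0971  0.161 ]
[  136   198   246   235 11891]
flange ((258.5633544921875, 315.017822265625), (230.28128051757812, 244.10096740722656), 96.44081115722656) [ 0.5329 -0.0971  0.148 ]
peak (np.int64(18), np.int64(21)) 148.91903851553798
[ 0.4661 -0.1312  0.182 ]
[ 0.4682 -0.1325  0.182 ]
[[174. 136. 112. 112. 109. 113. 124. 126. 120. 110.]
 [156. 121.  95.  97. 103. 112. 126. 125. 115. 104.]
 [112.  90.  78.  90. 110. 128. 138. 128. 109.  99.]
 [ 75.  71.  71.  84. 111. 139. 148. 126. 101.  96.]
 [ 67.  70.  73.  80. 100. 126. 134. 111.  94. 102.]
 [ 72.  75.  77.  78.  84.  96.  99.  90.  94. 112.]
 [ 79.  83.  82.  79.  75.  71.  72.  82. 103. 122.]
 [ 86.  87.  84.  78.  70.  64.  69.  89. 112. 127.]]
[[166. 132. 111. 112. 109. 114. 128. 131. 125. 118.]
 [150. 118.  95.  97. 103. 115. 130. 129. 120. 115.]
 [109.  90.  79.  90. 111. 130. 141. 132. 115. 114.]
 [ 76.  72.  72.  86. 112. 140. 149. 129. 110. 118.]
 [ 68.  72.  75.  82. 102. 128. 134. 115. 108. 132.]
 [ 74.  78.  79.  80.  86.  98
[... 249 characters left out ...]
76.  88. 107. 123. 132. 121. 100.  82.]
 [ 73.  68.  68.  82. 107. 133. 142. 120.  90.  74.]
 [ 64.  66.  69.  76.  95. 121. 129. 105.  78.  69.]
 [ 68.  71.  73.  74.  79.  91.  94.  79.  68.  71.]
 [ 74.  78.  78.  75.  70.  66.  63.  60.  67.  75.]
 [ 81.  82.  79.  74.  65.  56.  52.  58.  69.  77.]]
205 [[341.8413 448.3627]
 [338.966  464.954 ]
 [311.7544 412.5139]] [277.2927 185.6078]
207 [[347.2913 445.608 ]
 [344.2958 462.2577]
 [315.2014 410.777 ]] [277.9739 185.2635]
209 [[352.6361 442.6696]
 [349.5228 459.3814]
 [318.5826 408.9241]] [278.642  184.8962]
211 [[357.8689 439.5512]
 [354.6403 456.329 ]
 [321.8938 406.9573]] [279.2961 184.5064]
[[262.0978 315.7213]
 [304.42    52.9893]]
```

```bash
python3 - <<'E'
from h import *
t=read_camera('top')
g=cv2.imread('pics/tg.png')[:,:,::-1].astype(float);n=np.load('n.npz')['t'];o=cv2.imread('pics/top0.png')[:,:,::-1].astype(float)
def prof(im,C,rs,angs,z):
    out=[]
    for a in angs:
        P=[np.r_[C+r*np.array([np.cos(np.radians(a)),np.sin(np.radians(a))]),z] for r in rs]
        uv=proj(t,P).astype(np.float32)
        out.append(cv2.remap(im.mean(2).astype(np.float32),uv[:,0].reshape(1,-1),uv[:,1].reshape(1,-1),cv2.INTER_CUBIC).mean())
    return np.array(out)
an=np.arange(185,236,2)
C=np.array([.5329,-.0971])
print(an)
rs=np.arange(.045,.0521,.001)
print('g',prof(g,C,rs,an,.148).round(0))
print('n',prof(n,C,rs,an,.148).round(0))
print('n lever z.155',prof(n,C,rs,an,.155).round(0))
print('n r58-64',prof(n,C,np.arange(.056,.066,.001),an,.153).round(0))
H=np.array([.565,-.0365])
a2=np.arange(150,201,2)
print(a2);print('o',prof(o,H,rs,a2,.148).round(0))
# flange fits of g by radial edge
def fit(im,C,z,r0=.046,r1=.064):
    pts=[]
    for a in np.arange(0,360,5):
        rr=np.arange(r0,r1,.0005);p=np.array([prof(im,C,[r],[a],z)[0] for r in rr])
        d=np.diff(p);k=d.argmin()
        if d[k]<-4: pts.append(C+ (rr[k]+.00025)*np.array([np.cos(np.radians(a)),np.sin(np.radians(a))]))
    pts=np.array(pts);
    for _ in range(4):
        A=np.c_[2*pts,np.ones(len(pts))];x=np.linalg.lstsq(A,(pts**2).sum(1),rcond=None)[0];R=np.sqrt(x[2]+x[:2]@x[:2])
        e=np.linalg.norm(pts-x[:2],axis=1)-R;pts=pts[abs(e)<max(.0015,1.5*e.std())]
    return x[:2],R,e.std(),len(pts)
print('fit g',fit(g,C,.148),'n',fit(n,C,.148),'o',fit(o,H,.148))
print('base o',fit(o,ST,.042,.052,.072))
E
```

```text
[185 187 189 191 193 195 197 199 201 203 205 207 209 211 213 215 217 219
 221 223 225 227 229 231 233 235]
g [209. 209. 210. 209. 208. 204. 197. 188. 179. 175. 176. 181. 184. 183.
 180. 180. 184. 192. 200. 204. 206. 207. 208. 211. 213. 215.]
n [196. 197. 198. 196. 195. 191. 184. 173. 157. 141. 129. 125. 127. 134.
 144. 155. 168. 180. 189. 193. 194. 194. 195. 197. 199. 201.]
n lever z.155 [196. 197. 198. 196. 194. 188. 179. 165. 150. 136. 128. 127. 132. 140.
 151. 163. 176. 186. 191. 193. 194. 194. 196. 199. 201. 203.]
n r58-64 [ 85.  83.  83.  84.  84.  85.  84.  83.  80.  82.  90. 102. 111. 115.
 118. 122. 127. 131. 133. 132. 131. 130. 129. 127. 125. 122.]
[150 152 154 156 158 160 162 164 166 168 170 172 174 176 178 180 182 184
 186 188 190 192 194 196 198 200]
o [192. 190. 190. 189. 188. 184. 178. 171. 168. 169. 172. 174. 173. 169.
 167. 172. 179. 186. 189. 191. 189. 189. 189. 190. 190. 191.]
fit g (array([ 0.5324, -0.0972]), np.float64(0.05465812342967698), np.float64(0.0007878898417058003), 55) n (array([ 0.5325, -0.0973]), np.float64(0.054689342796961575), np.float64(0.0007748425901790502), 50) o (array([ 0.5667, -0.0364]), np.float64(0.05437608159776405), np.float64(0.000826803130019216), 52)
base o (array([ 0.5287, -0.0974]), np.float64(0.05563153306346413), np.float64(0.0006992057156957805), 21)
```

Call:
jog_arm(
  deltas="0 0 0 0.01 0;0 0 0 0.02 0;0 0 0 0.025 0;0 0 0 0.025 0;0 0 0 0.025 0;0 0 0 0.018 0;0 0 0 0.01 0;0 0 0 0.005 0;0 0 0 0.002 0;0 0 0 0 0;0 0 0 0 0;0 0 0 0 0",
)

```text
time_s: 19.38
position: [0.4538, -0.1109, 0.1714]
tool_rot: [0.609, 0.36, 0.609, -0.36]
wrist_force: [0.7, -0.4, -0.0]
width: 0.0
```

```bash
python3 ph.py
```

```text
pin if touching: angle 199.70980429968432 s 0.0018844202383437685 yaw-90 208.87091838200453 F [ 0.6873 -0.4013 -0.0498] 19.3833 0.17135331631273382
stage in tool 0.07494051591235619 0.02728162606784458
```

Call:
jog_arm(
  deltas="0 0 0 0.003 0;0 0 0 0.003 0;0 0 0 0.002 0;0 0 0 0.001 0;0 0 0 0.001 0;0 0 0 0.001 0;0 0 0 0.0007 0;0 0 0 0 0;0 0 0 0 0",
)

```text
time_s: 20.13
position: [0.4598, -0.122, 0.1713]
tool_rot: [0.609, 0.36, 0.609, -0.36]
wrist_force: [0.6, 0.3, -0.0]
width: -0.0001
```

```bash
python3 ph.py
```

```text
pin if touching: angle 209.5095971870572 s 0.0010323384570333873 yaw-90 208.8134346052271 F [ 0.5935  0.2723 -0.0473] 20.1333 0.17127166488443177
stage in tool 0.07502687612229704 0.014600897763315655
```

Call:
jog_arm(
  deltas="0 0 0 -0.004 0;0 0 0 -0.008 0;0 0 0 -0.012 0;0 0 0 -0.02 0;0 0 0 -0.025 0;0 0 0 -0.025 0;0 0 0 -0.025 0;0 0 0 -0.02 0;0 0 0 -0.01 0;0 0 0 0 0;0 0 0 0 0",
)

```text
time_s: 21.05
position: [0.3881, 0.0089, 0.1715]
tool_rot: [0.609, 0.359, 0.609, -0.359]
wrist_force: [0.1, -1.2, 0.2]
width: 0.0001
```

```bash
cat > chk.py <<'E'
from h import *
import sys
t=read_camera('top')
for _ in range(1):
    pass
ims=[t['color'].astype(float)]+[read_camera('top')['color'].astype(float) for _ in range(3)]
m=np.mean(ims,0);np.save(sys.argv[1],m)
g=cv2.imread('pics/tg.png')[:,:,::-1].astype(float);n=np.load('n.npz')['t']
def prof(im,C,rs,angs,z):
    out=[]
    for a in angs:
        uv=proj(t,[np.r_[C+r*np.array([np.cos(np.radians(a)),np.sin(np.radians(a))]),z] for r in rs]).astype(np.float32)
        out.append(cv2.remap(im.mean(2).astype(np.float32),uv[:,0].reshape(1,-1),uv[:,1].reshape(1,-1),cv2.INTER_CUBIC).mean())
    return np.array(out)
an=np.arange(180,240,1.);C=np.array([.5325,-.0973])
rs=np.arange(.045,.0521,.001)
pg=prof(g,C,rs,an,.148);k=(an<192)|(an>225)
b=np.polyval(np.polyfit(an[k],pg[k],1),an);w=np.clip(b-pg-4,0,None);w[k]=0;print('mark centroid',(w*an).sum()/w.sum())
for nm,im in(('n',n),('now',m)):
    for z in (.148,.155):
        p=prof(im,C,rs,an,z);G=prof(g,C,rs,an,z);sc=np.median(p[k]/G[k]);d=np.clip(G*sc-p-4,0,None);d[k]=0;print(nm,z,'lever',(d*an).sum()/d.sum())
    # pin: bright minus background
    x=im[181:189,273:283,2]-0;gg=im.mean(2)[179:191,270:286];y0,x0=np.mgrid[179:191,270:286]
    sub=gg.copy();pk=None
    best=max(((gg[i,j],i,j) for i in range(3,9) for j in range(5,12)),key=lambda q:q[0]);i,j=best[1:]
    W=gg[i-1:i+2,j-1:j+2];W=W-W.min();c=((W*x0[i-1:i+2,j-1:j+2]).sum()/W.sum(),(W*y0[i-1:i+2,j-1:j+2]).sum()/W.sum())
    P=onz(t,c,.180)[:2]-C;print(nm,'pin px',c,'ang',np.degrees(np.arctan2(P[1],P[0]))%360,'r',np.linalg.norm(P))
cv2.imwrite('pics/%s.png'%sys.argv[1],cv2.resize(m[130:205,235:310,::-1].clip(0,255).astype(np.uint8),None,fx=8,fy=8,interpolation=cv2.INTER_CUBIC))
E
python3 chk.py q1
```

```text
mark centroid 208.79062991344105
n 0.148 lever 208.1291955205552
n 0.155 lever 207.16736617668064
n pin px (np.float64(277.84310018903585), np.float64(184.87051039697542)) ang 208.37652517244047 r 0.07277545362404202
now 0.148 lever 208.93807161897485
now 0.155 lever 207.97426483304974
now pin px (np.float64(278.1782711066263), np.float64(184.67877564749412)) ang 209.4085202630251 r 0.07277341961844212
```

View pics/q1.png

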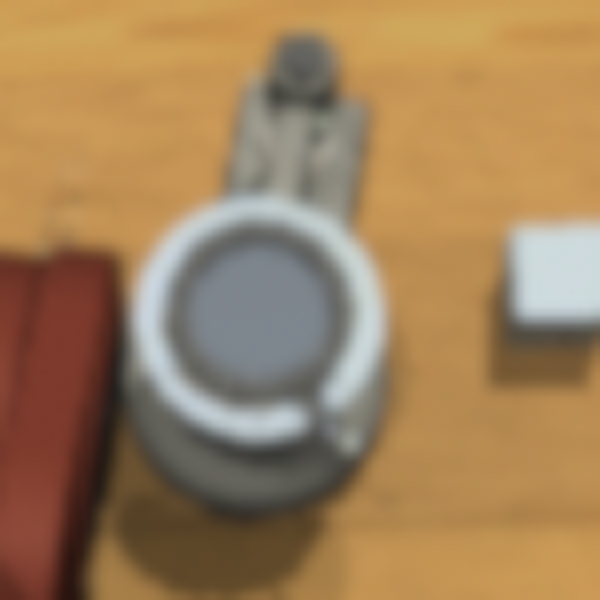

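Call:
jog_arm(
  deltas="0 -0.015 0 0 0;0 -0.02 0 0 0;0 -0.02 0 0 0;0 -0.02 0 0 0;0 -0.02 0 -0.02 0;0 0 0 -0.02 0;0 0 0 -0.02 0;0 0 0 0 0;0 0 0 0 0;0 0 0 0 0",
)

```text
time_s: 22.08
position: [0.3596, 0.0607, 0.2663]
tool_rot: [0.609, 0.36, 0.609, -0.36]
wrist_force: [0.5, -0.6, 0.7]
width: -0.0004
```

```bash
python3 chk.py q2; python3 - <<'E'
from h import *
s=read_camera('side')
cv2.imwrite('pics/z.png',cv2.resize(s['color'][130:260,150:280,::-1],None,fx=4.6,fy=4.6,interpolation=cv2.INTER_CUBIC))
E
```

```text
mark centroid 208.79062991344105
n 0.148 lever 208.1291955205552
n 0.155 lever 207.16736617668064
n pin px (np.float64(277.84310018903585), np.float64(184.87051039697542)) ang 208.37652517244047 r 0.07277545362404202
now 0.148 lever 208.9282824253724
now 0.155 lever 207.96710190647065
now pin px (np.float64(278.1778079402782), np.float64(184.67662029182216)) ang 209.41048814256465 r 0.07276627181174024
```

View pics/z.png

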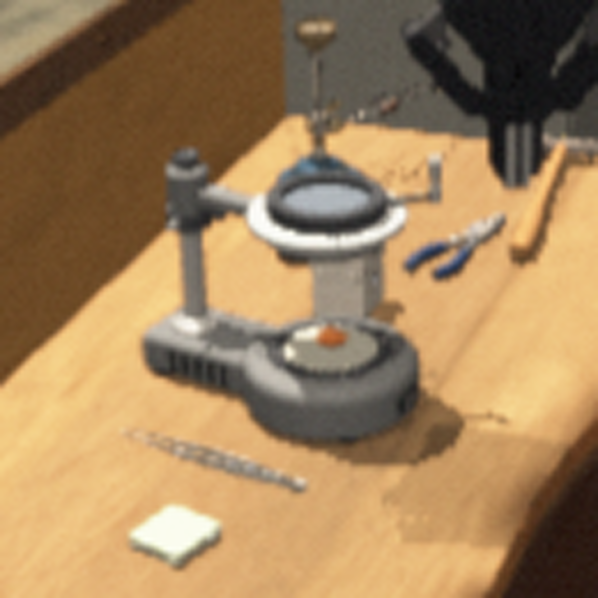

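The side picture shows the head over the stage and the pin standing at crop (435,158) to (437,198). The stone, box, tweezers and pad are in place and the gripper is clear. I'll do one cross-check of the pin from both views.

```bash
python3 - <<'E'
from h import *
t=read_camera('top');s=read_camera('side')
B=lambda u,v:(150+(u+.5)/4.6-.5,130+(v+.5)/4.6-.5)
P,e=tri(t,(278.18,184.68),s,B(435,160));C=np.array([.5325,-.0973])
v=P[:2]-C;print(P,e,np.degrees(np.arctan2(v[1],v[0]))%360,np.linalg.norm(v))
for a in (205,207,209,211,213):
    d=np.array([np.cos(np.radians(a)),np.sin(np.radians(a))]);q=proj(s,[np.r_[C+.074*d,.182],np.r_[C+.074*d,.152]]);print(a,(q-[150,130]+.5)*4.6-.5)
E
```

```text
[ 0.4691 -0.1331  0.1796] 0.00012061996308277715 209.4453732258007 0.07276753959738581
205 [[438.0763 159.8068]
 [438.1105 200.9217]]
207 [[437.5435 158.3134]
 [437.5829 199.3711]]
209 [[436.8793 156.8334]
 [436.9252 197.8345]]
211 [[436.0852 155.3685]
 [436.139  196.3135]]
213 [[435.163  153.9204]
 [435.2257 194.8098]]
```

Both views agree on the pin at about 209° and the double mark at about 208.8°, so I'm handing in.

```bash
python3 -c "
from rig import *
print(hand_in())"
```

```text
the job is handed in; nothing more can be done
None
```

I did the job in the order asked and handed it in; there was no verdict. With the shut fingertips I pushed the analyser head home, then pushed the thumb pin round to the double mark. After that I drew back and up, clear of everything, at about 22 s.

- **Head home:** it stopped firmly at about 12 N, with the head's centre over the stage as the finger position showed. The camera's column-to-head direction came out at 168.9°, against 169.4° from column to stage. The 0.5° gap is within my measuring error.
- **Lever on the double mark:** the mark's middle was measured at 208.8°. The pin measured 209.4° in the camera views and about 209.5° from the finger position. The lever's dark band read 208.0–208.9°, depending on the height assumed. These disagree by about ±0.7°, and the lines are 11° apart.
- **One correction:** the first push stopped about a degree short, so I gave the pin a second small nudge. That nudge went about 1 mm further than intended, which still leaves it within the ±0.7° above.
- **Everything else:** in the last pictures the stone, ring box, tweezers and pad lie as they did before, judged by eye rather than measured.

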